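# Seat the parts jar in the repair mat and unscrew its red lid

## Task

Take the square jar with the red lid, lower it gently with its lid still on into the square well of the blue repair mat so that the well stops it from turning, then unscrew the tight lid anticlockwise and stop turning once the threads let go. Finish holding the lid in the gripper, level and just above the jar's mouth, clear of it, with the jar left fully seated in the well. Keep the jar upright and leave the jar with the white lid, the opened phone and the screwdriver where they are.

Things in the scene. Friction and masses are not known exactly. Their poses are not given: they have to be found in the camera images.
- jar_mid (a point): Middle of the body of the jar to be opened: clear square plastic, 66 x 66 mm, 60 mm high to its flat shoulder, filled with small brass parts, 0.2 to 0.4 kg, standing on the bench. The point is 30 mm above its underside; z is the jar's upward axis, x and y are square to its sides. A round neck, 42 mm across, stands on the shoulder.
- jar_rim (a point): Centre of the rim of that jar's neck, 86.5 mm above the jar's underside (56.5 mm above jar_mid), hidden under the lid. Around the neck run three short thread ramps. While the threads hold, lifting the lid carries the whole jar. Axes as jar_mid.
- lid_mid (a point): Middle of the jar's red round screw lid: 58 mm across, ribbed rim, 26 mm high, open below. The point is on its axis, 13 mm above its lower edge; z is up. Screwed on, it lies 49 to 51 mm above jar_mid, its lower edge 6 to 7 mm above the shoulder, which sticks out beyond it: fingertips reaching 19 mm below this point hit the shoulder. Tight: some 0.5 to 0.9 N m to turn, so grip with 60 N or more.
- lid_top (a point): Centre of the lid's top, 13 mm above lid_mid; a thin raised bar runs across it along x. The lid unscrews anticlockwise from above and climbs 0.39 mm per 10 degrees. t = yaw of lid minus yaw of jar: 0 to 22 degrees at the start. The threads let go at t = 70 and the lid then lifts straight off; at t = 97 it meets a stop, against which it can bind, so stop between (80 to 90).
- well (a point): Centre of the floor of the square well in the far ledge of the blue silicone repair mat (220 x 300 mm, fixed). The well is 70 x 70 mm, 20 mm deep, its upper 4 mm sloping out to 78 mm; floor 6 mm, ledge top 26 mm above the bench. x, y square to its sides, z up. The jar fits in any of four square positions, jar_mid then 30 mm above this point; it can turn about 3.5 degrees in it.
- jar2_mid (a point): Middle of the body of another jar of the same shape with a WHITE lid and steel parts in it, to be left alone: 66 x 66 mm body, 92 mm high with its lid; the point is 30 mm above its underside.
- phone_mid (a point): Middle of an opened phone, 71 x 146 x 8 mm (x, y, z), lying on the flat part of the mat nearest the robot; to be left alone.
- driver_mid (a point): Middle of the yellow hexagonal handle (85 mm long, 12 mm thick) of a precision screwdriver lying on the bench; its steel blade points along its x axis, to 107 mm from this point; to be left alone.
Things that resemble listed ones, but are neither listed nor needed, are in the scene too. There is more than one size of the part that bears lid_mid; the job needs the largest.

How it is judged:
By the outcome, as a careful person would: the job done as asked, in the order asked, and still so for the second after the job is handed in, while the arm keeps its last pose, push and grip.
It also fails if it takes over 48 s, if anything falls off the work surface, if the arm or the gripper's body presses on something with over 40 N, if the wrist force passes 120 N, or if a joint passes its speed limit or range.

## Robot

A 6-joint arm with a two-finger parallel gripper is mounted at the origin on the work surface. World frame = base frame: x ahead of the robot, y to its left, z up, the work surface at z = 0. Lengths are in m, angles in rad, forces in N, time in s.
With the tool pointing down it reaches from about 0.35 to 0.85 m from the base axis. Payload 8.1 kg.
Tool frame: the origin (TCP) lies midway between the tips of the shut fingers; the grasp point (between the pads) lies 19 mm behind it (robot.grip_point_offset is the distance from the TCP to the grasp point, in m); z points along the fingers, y is the line along which they close (so a half turn about z gives the same grasp; the last joint's range is limited). The gripper opens to 93 mm and grips with 3 to 60 N. Pads are 15 mm wide; open, the fingers measure 128 mm over their backs; the gripper's body (75 mm by 188 mm) begins 65 mm behind the grasp point.
Start: joints at [1.2, 0.13, 1.488, -0, 1.523, -0.085], TCP at [0.169, 0.576, 0.219] pointing down, gripper open.
Joint ranges: [-2.96, 2.96], [-0.89, 2.26], [0.02, 2.5], [-1.34, 4.48], [0, 2.73], [-2.66, 2.66]. Speed limits (rad/s): [2.39, 2.39, 2.79, 3.14, 3.14, 3.14].

## Interface

Orientations are given as a rotation vector (axis times angle).
In Python, from plant import robot, read_camera, job gives the robot as it stands.
- The arm moves only by the shell command python3 -m inch 'ROWS' [FORCE]. ROWS is JSON, one flat list of numbers, 5 for each row, row after row: the shift along the world's x, y, z in mm, then the turn about the world's z in degrees, then the opening in per cent of the stroke, from 0 (shut) to 100 (fully open). In form: [dx, dy, dz, yaw, hand, dx, dy, dz, yaw, hand, ...]. A call has 1 to 10 rows; each row is the pose to reach, as a shift and turn from the pose commanded when the call began; what a row does not reach only later rows make up. A row lasts 1/12 s, in which the tool goes at most 41.7 mm and 7.16 degrees, less where a joint would pass 70% of its speed; a pose out of reach is approached as far as the arm can. A call with a gripper value outside its range is refused whole. The fingers move at their own pace and stop on an object; FORCE is the grip in N (left out, the last holds). Time passes only in rows, so rows that repeat a pose let the fingers close. It gives the time, the measured TCP pose, the force, the opening and the grip force at its end, in the units of the state.
- robot.read_state(): the state, without advancing time (a new reading comes with each control period).
- read_camera(name): name is "side" or "top"; returns a dict with "image" (400x640x3 uint8, blue, green, red), "K" (3x3 intrinsics, pixels), "extrinsics" (4x4, takes a point from world to camera coordinates). Camera axes: x right, y down, z forward; pixel columns grow to the right and rows downward; lengths in m; the calibration is good to about 2 mm. A picture is of the moment at which its call begins. There is no depth.
- job.close_job(): hands the job in; it is judged then, once.
The state is a dict: "t": time; "q": joint angles; "dq": joint speeds; "joint_torque": joint torques, N m; "tool_pos": TCP position; "orientation": TCP orientation; "force": force on the tool from outside, world axes, zero at the start; "wrist_torque": the same for the moment, N m; "opening": finger opening in m; "gripper_force": force on a finger pad.
Only numpy, scipy, OpenCV 4.12 (cv2) and the standard library are available. Lean on these libraries where they do the work, as an engineer would, in place of code of your own. Each camera call takes 0.05 s, during which the arm holds its last target. There are 200 camera calls.

## Working session

There is one attempt and no reset: what is moved stays moved. The work goes in short steps, Python scripts to look and compute and a shell command to move; the robot and the scene stay as the last step left them, time stands still between calls to the robot, and variables do not carry over. Pictures are saved under pics/ and viewed, at most 10 in all, crops included, and the job is handed in when it is done.

```bash
ls; mkdir -p pics; cat > h.py <<'E'
import numpy as np, cv2
from plant import robot, read_camera, job
def cam(n):
    c=read_camera(n); return c["image"],np.array(c["K"]),np.array(c["extrinsics"])
def ray(K,E,u,v,z):
    R,t=E[:3,:3],E[:3,3]; o=-R.T@t; d=R.T@np.linalg.inv(K)@np.array([u,v,1.]); return o+d*(z-o[2])/d[2]
def proj(K,E,p):
    c=E[:3,:3]@np.array(p)+E[:3,3]; q=K@c; return q[:2]/q[2]
E
python3 - <<'E'
from h import *
for n in("top","side"):
    i,K,E=cam(n); cv2.imwrite(f"pics/{n}0.png",i); R=E[:3,:3]; print(n,K[0,0],-R.T@E[:3,3],R[2])
s=robot.read_state();print(s["t"],s["tool_pos"],s["orientation"],s["opening"])
E
```

```text
pics
top 515.4616050118766 [ 0.29035209 -0.105753    1.06313764] [ 2.44117143e-01 -7.98863893e-04 -9.69745421e-01]
side 435.4870685187419 [ 0.21931498 -0.9128708   0.59135952] [ 0.28961444  0.80629319 -0.5157662 ]
0.1 [0.16895608 0.57519051 0.21768197] [-4.47313892e-01 -3.10919063e+00  2.55235058e-03] 0.09296960491583402
```

View pics/top0.png

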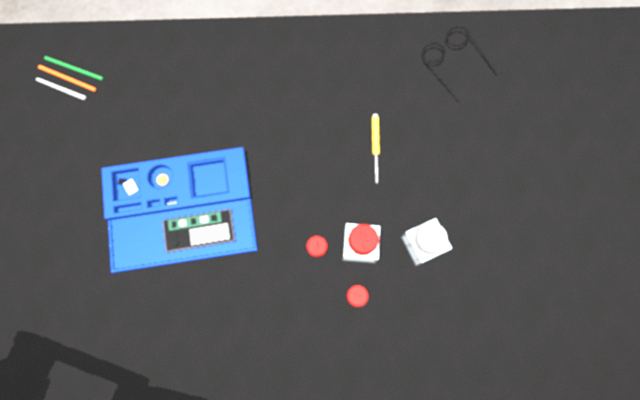

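View pics/side0.png

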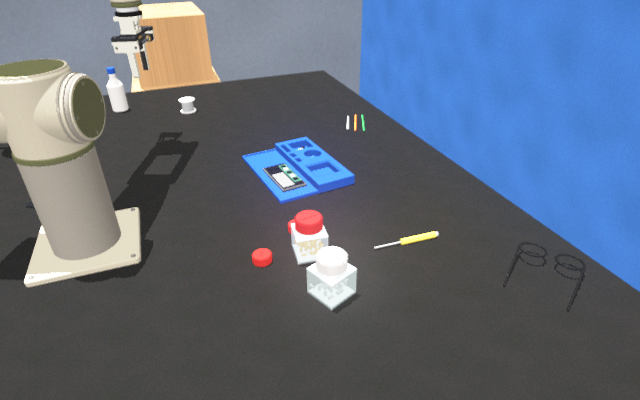

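Top view: the red candidates are the loose lids at (316,246) and (358,296) and the largest red lid at (363,239), which sits on a clear square jar, so that last one is the target. The white-lid jar is at (430,240). The wells are the square one at (209,178), a smaller square-ish pocket at (127,185) and a round one at (161,178). I choose the one at (209,178). The side view agrees.

```bash
python3 - <<'E'
from h import *
i,K,E=cam("top"); j,K2,E2=cam("side")
a=cv2.resize(i[205:315,290:460],None,fx=4,fy=4,interpolation=cv2.INTER_CUBIC)[:, :400*2]
b=cv2.resize(i[140:220,180:260],None,fx=4,fy=4,interpolation=cv2.INTER_CUBIC)
c=np.zeros((600,800,3),np.uint8); c[:330,:680]=a[:330,:680]
c[280:600,480:800]=b
d=cv2.resize(j[200:270,240:360],None,fx=4,fy=4,interpolation=cv2.INTER_CUBIC); c[320:600,:480]=d
cv2.imwrite("pics/crop1.png",c)
hsv=cv2.cvtColor(i,cv2.COLOR_BGR2HSV)
m=(((hsv[...,0]<10)|(hsv[...,0]>170))&(hsv[...,1]>130)&(hsv[...,2]>80)).astype(np.uint8)
for n,im,k,e in(("top",i,K,E),("side",j,K2,E2)):
    hsv=cv2.cvtColor(im,cv2.COLOR_BGR2HSV)
    m=(((hsv[...,0]<10)|(hsv[...,0]>170))&(hsv[...,1]>130)&(hsv[...,2]>80)).astype(np.uint8)
    for q in cv2.findContours(m,0,2)[0]:
        if cv2.contourArea(q)>40:
            x,y,w,h=cv2.boundingRect(q);mm=cv2.moments(q);u,v=mm["m10"]/mm["m00"],mm["m01"]/mm["m00"]
            print(n,u,v,w,h,cv2.contourArea(q),ray(k,e,u,v,.083 if cv2.contourArea(q)>600 or n=="side" else .02).round(4))
# well: bright edges, rim 
hsv=cv2.cvtColor(i,cv2.COLOR_BGR2HSV)
print(hsv[178,180:240,2]); print(hsv[150:205,210,2])
E
```

```text
top 357.1871422280933 295.5085865257596 23 23 378.5 [ 0.3497 -0.195   0.02  ]
top 316.5042134831461 245.7626404494382 22 23 356.0 [ 0.4517 -0.1171  0.02  ]
top 362.80940594059405 238.89493949394935 30 31 606.0 [ 0.4528 -0.2057  0.083 ]
side 261.6059620596206 257.04552845528457 22 20 307.5 [ 0.3326 -0.288   0.083 ]
side 307.4626436781609 221.62040229885056 35 25 580.0 [ 0.4484 -0.2105  0.083 ]
[255 255 255 255 255 255 255 255 255 254 250 234 205 214 249 255 255 255
 255 255 255 255 255 255 255 255 255 255 255 255 255 255 255 255 255 255
 255 255 255 255 255 255 255 255 255 255 254 254 255 255 255 255 255 255
 255 255 255 255 255 255]
[102 212 255 255 255 255 255 255 255 254 254 244 211 225 255 255 255 255
 255 255 255 255 255 255 255 255 255 255 255 255 255 255 255 255 255 255
 255 255 255 255 255 255 255 255 253 254 255 255 255 255 255 255 255 225
 229]
```

View pics/crop1.png

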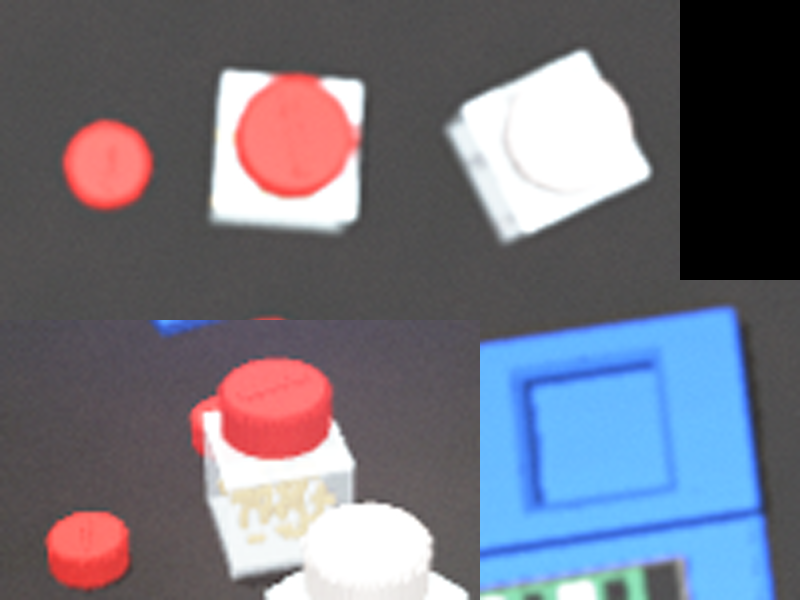

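The crop confirms the choice: the largest red lid, on the square jar with brass parts. Its bar runs roughly along the image vertical, and the jar is turned about -5° from the world axes. Next I measure the jar's and the well's edges.

```bash
python3 - <<'E'
from h import *
i,K,E=cam("top"); g=cv2.cvtColor(i,cv2.COLOR_BGR2HSV).astype(int)
def edge(pts,z,name):
    p=np.array([ray(K,E,u,v,z)[:2] for u,v in pts]); 
    vx,vy,x,y=cv2.fitLine(p.astype(np.float32),cv2.DIST_HUBER,0,.001,.001).ravel(); a=np.degrees(np.arctan2(vy,vx)); a=(a+45)%90-45
    print(name,"yaw",round(a,2),"mid",p.mean(0).round(4)); return a,p
gr=cv2.cvtColor(i,cv2.COLOR_BGR2GRAY).astype(float)
def cross(line,th):  # subpixel first upward crossing
    k=np.argmax(line>th); return k-1+(th-line[k-1])/(line[k]-line[k-1])
L=[(335+cross(gr[v,335:352],130),v) for v in range(227,256)]
R=[(388-cross(gr[v,388:372:-1],130),v) for v in list(range(227,236))+list(range(245,258))]
T=[(u,215+cross(gr[215:230,u],130)) for u in list(range(349,354))+list(range(372,378))]
for n,p in(("L",L),("R",R),("T",T)): edge(p,.06,n)
# mat outer edges on ledge
gb=(i[...,0].astype(float)-i[...,2])
print(gb[178,238:256].astype(int), gb[140:160,215].astype(int))
edge([(258-cross(gb[v,258:235:-1],90),v) for v in range(155,200)],.026,"matR")
edge([(u,140+cross(gb[140:170,u],90)) for u in range(110,240)],.026,"matT")
print("blue ch rows"); 
for v in(172,178,184): print(gr[v,184:236].astype(int))
for u in(203,209,215): print(gr[154:204,u].astype(int))
E
```

```text
L yaw -6.21 mid [ 0.4536 -0.1687]
R yaw -6.13 mid [ 0.4479 -0.2414]
T yaw -6.01 mid [ 0.4883 -0.2117]
[150 151 150 150 149 150 148 152 166 167  75   9  -4  -2   1   0   1   0] [  0  -1  -2   0   0  -1   0  -2  -7   7  96 163 157 154 155 154 154 159
 166 174]
matR yaw 7.2 mid [0.6003 0.0229]
matT yaw 7.23 mid [0.6513 0.1781]
blue ch rows
[168 168 169 163 148 137 122 104  96 120 146 166 170 170 170 170 171 170
 168 169 169 170 169 168 168 171 168 169 168 169 168 169 170 170 171 171
 170 169 170 167 160 152 149 160 169 170 170 170 169 170 171 170]
[171 170 172 170 157 144 130 117 101 104 131 153 167 171 171 171 171 173
 171 172 171 170 170 172 171 169 170 171 170 169 170 172 171 173 170 172
 171 171 173 172 168 158 147 151 163 171 172 170 173 171 172 173]
[171 171 171 171 169 153 138 129 113  97 112 146 166 172 171 171 172 169
 169 173 171 170 171 173 168 172 171 173 171 172 173 171 171 173 173 172
 173 172 171 173 171 164 154 149 156 168 173 173 172 171 172 171]
[166 167 167 168 166 154 148 142 125 103 105 140 163 168 169 168 170 170
 169 169 171 170 169 171 172 170 171 170 172 170 173 172 172 172 172 173
 172 175 173 171 161 143 141 159 171 174 173 174 170 147]
[168 168 168 167 159 150 142 128 103 105 140 164 169 168 170 168 168 168
 171 170 172 171 172 170 169 170 171 171 171 171 172 172 173 173 174 175
 176 173 171 161 146 147 164 172 174 175 174 168 148 112]
[167 167 167 160 152 143 134 108 101 132 158 169 168 168 168 169 170 170
 169 170 169 171 172 172 172 172 170 172 171 172 171 172 174 173 171 172
 173 173 165 147 148 161 171 173 175 174 167 153 118 109]
```

```bash
python3 -c "
from h import *
i,K,E=cam('top');print(ray(K,E,208.2,177.1,.026))"
python3 -m inch '[250,-330,0,-70,100,250,-330,0,-70,100,250,-330,0,-70,100,250,-330,0,-70,100,250,-330,0,-70,100,250,-330,0,-70,100,250,-330,0,-70,100,250,-330,0,-70,100,250,-330,0,-70,100,250,-330,0,-70,100]' 60
```

```text
[0.60234506 0.10577109 0.026     ]
t: 1.13
tool_pos: [0.4201, 0.2436, 0.2189]
orientation: [2.158, 2.283, 0.001]
force: [0.1, 1.5, -0.7]
opening: 0.0925
gripper_force: 0.0
```

```bash

python3 -m inch '[32,-452,-60,-9.7,100,32,-452,-60,-9.7,100,32,-452,-60,-9.7,100,32,-452,-60,-9.7,100,32,-452,-60,-9.7,100,32,-452,-60,-9.7,100,32,-452,-60,-9.7,100,32,-452,-60,-9.7,100,32,-452,-60,-9.7,100,32,-452,-60,-9.7,100]' 60
python3 -m inch '[0,0,0,0,100,0,-40,0,0,100,0,-40,0,0,100]'
python3 - <<'E'
from h import *
i,K,E=cam("top");j,K2,E2=cam("side")
s=robot.read_state();print(s["tool_pos"],s["t"])
c=np.zeros((600,800,3),np.uint8)
c[:600,:400]=cv2.resize(i[190:290,330:397],(400,600))
d=cv2.resize(j[130:280,260:360],(400,600));c[:,400:]=d
for p in(s["tool_pos"],):print(proj(K2,E2,p),proj(K,E,p))
cv2.imwrite("pics/a.png",c)
E
```

```text
t: 1.97
tool_pos: [0.448, -0.1686, 0.164]
orientation: [2.336, 2.1, 0.001]
force: [0.6, -0.0, -0.1]
opening: 0.0929
gripper_force: 0.0
t: 2.22
tool_pos: [0.4478, -0.211, 0.164]
orientation: [2.338, 2.096, -0.003]
force: [0.7, 0.8, 0.6]
opening: 0.0931
gripper_force: 0.0
[ 0.44802692 -0.20716411  0.16384004] 2.3167
[305.68195536 186.82117581] [368.04377579 233.89495123]
```

View pics/a.png

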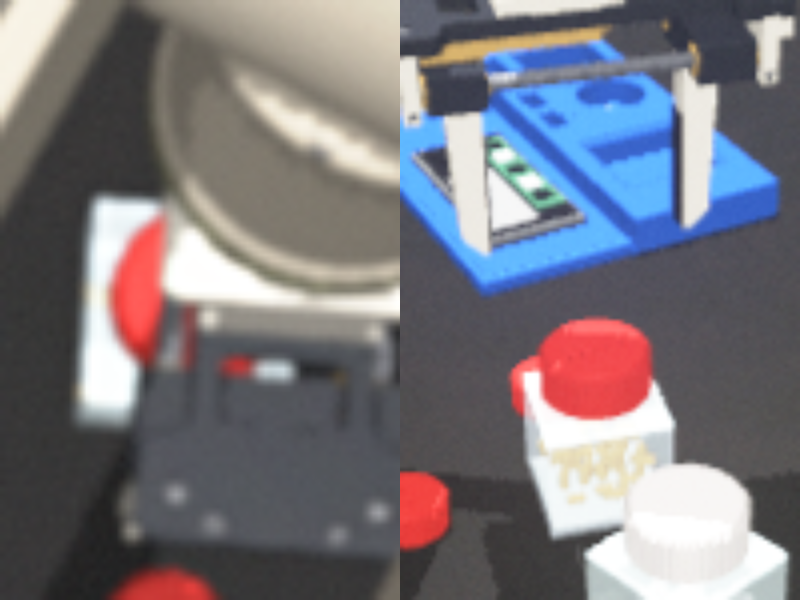

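The side view shows the open fingers straddling the red lid along x, with tips at about (307,189) px and the lid at about (309,220) px. They are centred well enough, so I go down and grip.

```bash

python3 -m inch '[1,0,-35,0,100,1,0,-65,0,100,1,0,-85,0,100,1,0,-97,0,100,1,0,-97,0,100,1,0,-97,0,35,1,0,-97,0,35,1,0,-97,0,35,1,0,-97,0,35,1,0,-97,0,35]' 60
python3 -m inch '[0,0,0,0,30,0,0,0,0,30,0,0,0,0,30,0,0,0,0,30]' 60
```

```text
t: 3.15
tool_pos: [0.4501, -0.2068, 0.0681]
orientation: [2.335, 2.099, 0.001]
force: [-0.2, 0.4, 0.2]
opening: 0.0646
gripper_force: 0.0
t: 3.48
tool_pos: [0.4504, -0.2069, 0.068]
orientation: [2.334, 2.099, 0.002]
force: [3.6, -0.6, 5.8]
opening: 0.0579
gripper_force: 60.0
```

```bash

python3 -m inch '[0,0,4,0,30,0,0,15,0,30,0,0,35,0,30,0,0,60,0,30,0,0,70,0,30,0,0,70,0,30]' 60
python3 - <<'E'
from h import *
s=robot.read_state();print(s["force"],s["tool_pos"])
i,K,E=cam("top");j,K2,E2=cam("side")
c=np.zeros((600,800,3),np.uint8)
c[:600,:400]=cv2.resize(i[190:290,330:397],(400,600))
c[:,400:]=cv2.resize(j[130:280,260:360],(400,600))
cv2.imwrite("pics/b.png",c)
E
```

```text
t: 3.98
tool_pos: [0.4507, -0.2073, 0.14]
orientation: [2.333, 2.098, 0.002]
force: [-0.0, -0.1, -3.1]
opening: 0.0574
gripper_force: 60.0
[-0.02547611 -0.10547342 -3.12758453] [ 0.4507091  -0.20727387  0.13999206]
```

View pics/b.png

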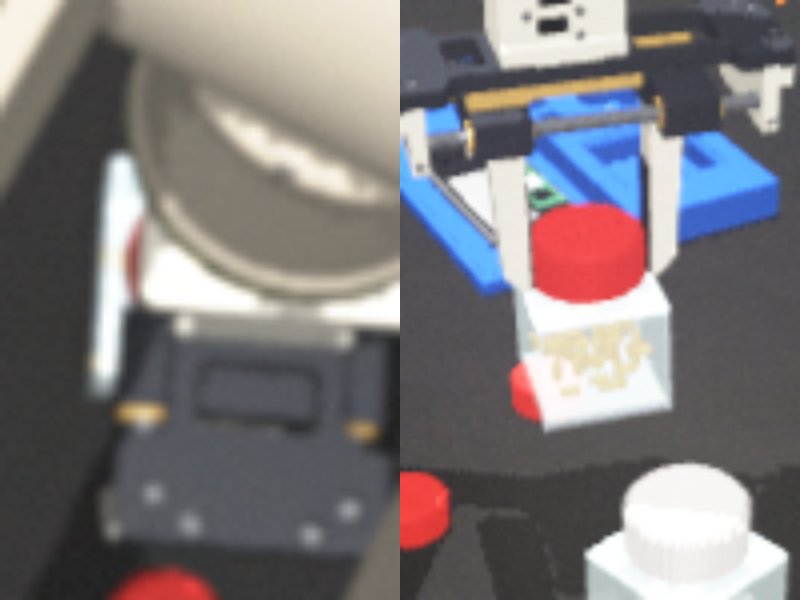

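The jar hangs upright from the gripped lid at side-view px (405,235 in the crop), and the other objects are undisturbed. I carry it above the well.

```bash

python3 -m inch '[7,14,0,1,30,22,45,0,3,30,40,83,0,4,30,58,120,0,6,30,77,159,0,7,30,95,196,0,8,30,113,234,0,10,30,130,270,0,12,30,144,299,0,13,30,151,313,0,13.3,30]' 60
python3 -m inch '[0,0,-15,0,30,0,0,-25,0,30,0,0,-25,0,30,0,0,-25,0,30]' 60
python3 - <<'E'
from h import *
s=robot.read_state();print(s["force"],s["tool_pos"])
i,K,E=cam("top");j,K2,E2=cam("side")
c=np.zeros((600,800,3),np.uint8)
c[:600,:400]=cv2.resize(i[130:230,175:242],(400,600))
c[:,400:]=cv2.resize(j[70:220,260:360],(400,600))
cv2.imwrite("pics/c.png",c)
for z in(-.019,-.005,.006):
  print(proj(K,E,s["tool_pos"]+np.array([0,0,z])),proj(K2,E2,s["tool_pos"]+np.array([0,0,z])))
E
```

```text
t: 4.92
tool_pos: [0.5998, 0.1106, 0.1342]
orientation: [-2.07, -2.359, 0.002]
force: [0.1, -0.3, -3.3]
opening: 0.0575
gripper_force: 60.0
t: 5.25
tool_pos: [0.5982, 0.1059, 0.1092]
orientation: [-2.076, -2.354, 0.006]
force: [-1.1, -0.1, -2.9]
opening: 0.0578
gripper_force: 60.0
[-1.07232298 -0.05159662 -2.86908057] [0.59817132 0.10589117 0.10922293]
[201.67189314 169.93105755] [321.3817007  146.75883947]
[200.16459298 167.80211356] [321.33603557 142.04802455]
[198.95140661 166.08858237] [321.29976267 138.30611154]
```

View pics/c.png

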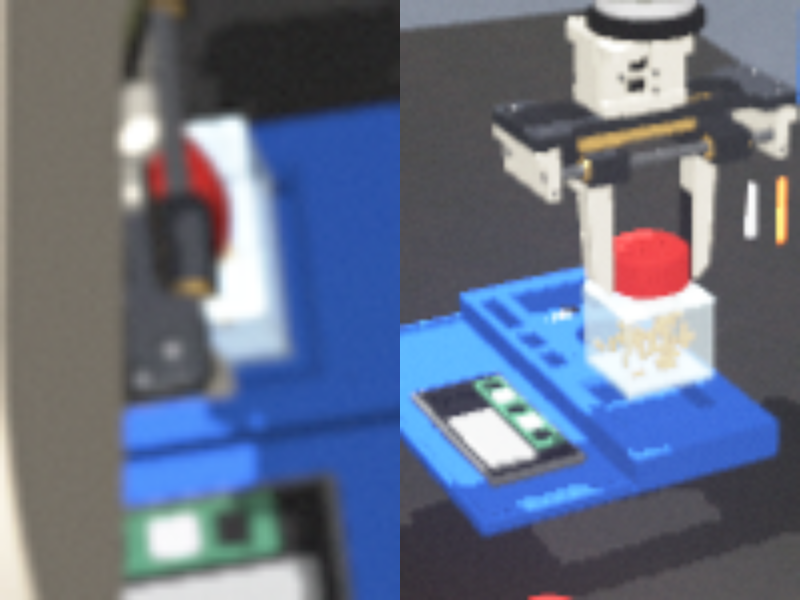

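The jar hangs level above the ledge, roughly over the well: base corners at side px (316,169), (338,164) and (307,162), and top px (223.6,190). I compute the correction and take a close look at the well in the early side picture.

```bash
python3 - <<'E'
from h import *
i,K,E=cam("top");j,K2,E2=cam("side")
a=np.radians(7.2);R=np.array([[np.cos(a),-np.sin(a)],[np.sin(a),np.cos(a)]])
s=robot.read_state();print(s["tool_pos"]);z=s["tool_pos"][2]-.068
for n,(u,v),o in(("nearR",(316.3,169),(-.033,-.033)),("farR",(338.3,163.8),(.033,-.033)),("nearL",(306.8,162.5),(-.033,.033))):
    print("side",n,(ray(K2,E2,u,v,z)[:2]-R@np.array(o)).round(4))
print("top nearR",(ray(K,E,223.6,190,z)[:2]-R@np.array((-.033,-.033))).round(4))
im=cv2.imread("pics/side0.png");cv2.imwrite("pics/d.png",cv2.resize(im[150:190,290:360],None,fx=10,fy=10,interpolation=cv2.INTER_CUBIC))
E
```

```text
[0.60068539 0.10599433 0.11270816]
side nearR [0.5982 0.107 ]
side farR [0.5997 0.1053]
side nearL [0.5953 0.0877]
top nearR [0.5969 0.1067]
```

View pics/d.png

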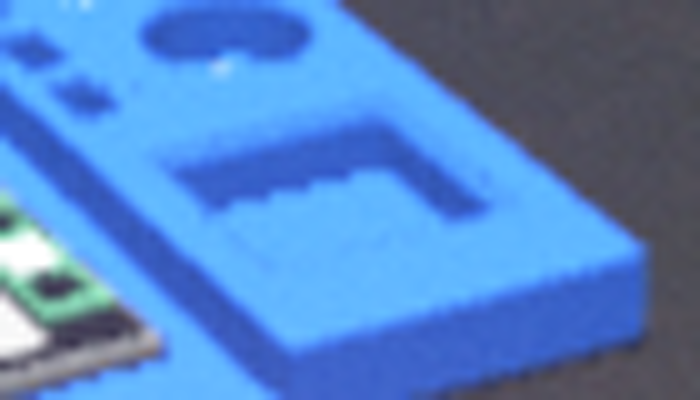

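The square well shows clearly: wall-top corners at crop (170,170), (385,122) and (490,212).

```bash
python3 - <<'E'
from h import *
j,K2,E2=cam("side")
P=[ray(K2,E2,290+(u-4.5)/10,150+(v-4.5)/10,.022)[:2] for u,v in((170,170),(385,122),(490,212))]
print(np.round(P,4),(P[0]+P[2])/2,np.linalg.norm(P[0]-P[1]),np.linalg.norm(P[1]-P[2]))
d=P[1]-P[0];print(np.degrees(np.arctan2(d[1],d[0])))
s=robot.read_state();print(s["t"],s["tool_pos"],s["orientation"],s["force"])
E
```

```text
[[0.5635 0.1353]
 [0.6313 0.1408]
 [0.6382 0.0782]] [0.60087226 0.10671464] 0.06805287672957819 0.06303224206587194
4.694351791557413
5.5 [0.60079271 0.10609793 0.11283976] [2.07757429e+00 2.35528490e+00 1.53781302e-03] [ 1.05583625 -0.1608727  -2.36162342]
```

```bash

python3 -m inch '[1,0,-6,0,30,1,0,-12,0,30,1,0,-16,0,30,1,0,-19,0,30,1,0,-21,0,30,1,0,-23,0,30,1,0,-24,0,30,1,0,-24,0,30]' 60
python3 -m inch '[0,0,-2,0,30,0,0,-4,0,30,0,0,-5,0,30,0,0,-6,0,30,0,0,-6,0,30]' 60
```

```text
t: 6.17
tool_pos: [0.6012, 0.1066, 0.0877]
orientation: [-2.077, -2.357, 0.0]
force: [-0.2, 0.0, -2.7]
opening: 0.0579
gripper_force: 60.0
t: 6.58
tool_pos: [0.6011, 0.1066, 0.0817]
orientation: [-2.077, -2.357, 0.0]
force: [0.2, 0.3, -2.5]
opening: 0.0579
gripper_force: 60.0
```

```bash

python3 -m inch '[0,0,-2,0,30,0,0,-4,0,30,0,0,-5,0,30,0,0,-6,0,30,0,0,-6.5,0,30,0,0,-7,0,30,0,0,-7,0,30]' 60
python3 -m inch '[0,0,-0.5,0,30,0,0,-1,0,30,0,0,-1,0,30]' 60
```

```text
t: 7.17
tool_pos: [0.6013, 0.1066, 0.0748]
orientation: [-2.077, -2.357, 0.0]
force: [-0.1, 0.0, -2.4]
opening: 0.0578
gripper_force: 60.0
t: 7.42
tool_pos: [0.6014, 0.1067, 0.0741]
orientation: [2.077, 2.357, 0.0]
force: [-0.9, -0.2, -1.7]
opening: 0.0576
gripper_force: 60.0
```

```bash

python3 -m inch '[0,0,-0.3,0,30,0,0,-0.6,0,30,0,0,-0.6,0,30,0,0,-0.6,0,30]' 60
```

```text
t: 7.75
tool_pos: [0.6017, 0.1067, 0.0739]
orientation: [2.077, 2.357, 0.001]
force: [-0.3, -0.6, 2.8]
opening: 0.0577
gripper_force: 60.0
```

The jar is seated: contact reaction about 5.5 N at the expected height. Now I measure the lid's starting angle from the bar in the first pictures.

```bash
python3 - <<'E'
from h import *
for n,(cx,cy,r) in(("top",(363,238,10)),("side",(308.5,216,6))):
    _,K,E=cam(n); im=cv2.imread(f"pics/{n}0.png").astype(np.float32); gr=im[...,1]+im[...,0]+im[...,2]
    # rectified lid top: 0.25 mm/px, plane z=.093
    c=ray(K,E,cx,cy,.093); print(n,c)
    N=160; g=np.arange(N)-N/2+.5
    X,Y=np.meshgrid(g*.00035+c[0],g*.00035+c[1],indexing="ij")
    P=np.stack([X,Y,np.full_like(X,.093)],-1)@E[:3,:3].T+E[:3,3]; q=P@K.T
    rect=cv2.remap(gr,(q[...,0]/q[...,2]).astype(np.float32),(q[...,1]/q[...,2]).astype(np.float32),cv2.INTER_CUBIC)
    h=cv2.GaussianBlur(rect,(0,0),2)-cv2.GaussianBlur(rect,(0,0),9)
    cv2.imwrite(f"pics/rect_{n}.png",cv2.resize(np.clip(128+h*3,0,255).astype(np.uint8)[::-1,::-1],(400,400)))
    m=np.hypot(*np.meshgrid(g,g,indexing="ij"))<58
    w=np.where(m&(h<-np.percentile(np.abs(h[m]),75)),-h,0)
    best=[]
    for a in range(-40,60,2):
        t=np.radians(a);d=-np.sin(t)*(X-c[0])+np.cos(t)*(Y-c[1])
        best.append((max(h[m&(np.abs(d-o)<.001)].mean()*-1 for o in np.arange(-.006,.0061,.001)),a))
    print(sorted(best)[::-1][:5])
a,b=cv2.imread("pics/rect_top.png"),cv2.imread("pics/rect_side.png");cv2.imwrite("pics/e.png",np.hstack([a,b]))
E
```

```text
top [ 0.45281581 -0.20513529  0.093     ]
[(np.float32(4.1892586), 10), (np.float32(4.185649), 8), (np.float32(3.8855734), 12), (np.float32(3.7654927), 6), (np.float32(3.3579063), 14)]
side [ 0.45252386 -0.20589302  0.093     ]
[(np.float32(9.011577), 10), (np.float32(8.850307), 12), (np.float32(8.760113), 8), (np.float32(8.284988), 14), (np.float32(8.081777), 6)]
```

View pics/e.png

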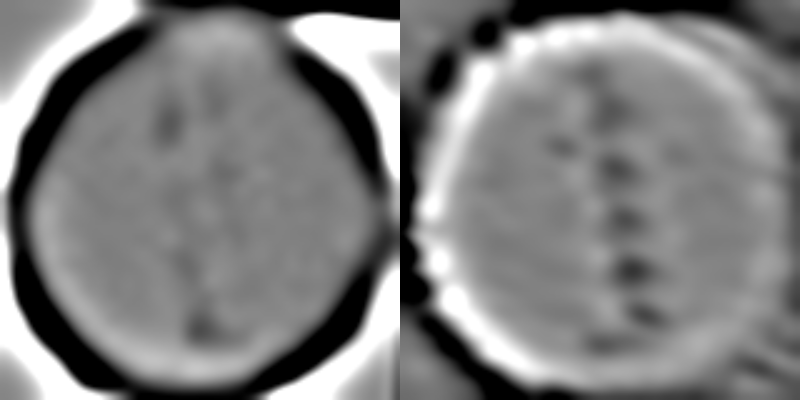

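The bar gives a lid yaw of about 10° against the jar's -6°, so t starts near 16°. Reaching t ≈ 85 takes about 69° of turning plus 2-3° for the jar's play in the well.

```bash
S='from h import *;s=robot.read_state();print(s["wrist_torque"].round(2) if hasattr(s["wrist_torque"],"round") else s["wrist_torque"])'
python3 -m inch '[0,0,0,2,30,0,0,0,4,30,0,0,0.1,7,30,0,0,0.2,10,30,0,0,0.3,13,30]' 60; python3 -c "$S"
python3 -m inch '[0,0,0.2,4,30,0,0,0.3,8,30,0,0,0.5,12,30,0,0,0.6,16,30,0,0,0.8,20,30]' 60; python3 -c "$S"
```

```text
t: 8.27
tool_pos: [0.6021, 0.1064, 0.0743]
orientation: [1.794, 2.578, 0.001]
force: [0.7, -0.4, 2.4]
opening: 0.0575
gripper_force: 60.0
[-0.3  -0.05 -0.43]
t: 8.68
tool_pos: [0.6021, 0.1062, 0.075]
orientation: [1.317, 2.85, 0.001]
force: [2.5, -1.2, 0.0]
opening: 0.0577
gripper_force: 60.0
[-0.28 -0.28 -0.17]
```

```bash
S='from h import *;s=robot.read_state();print(s["wrist_torque"])'
python3 -m inch '[0,0,0.1,4,30,0,0,0.2,8,30,0,0,0.4,12,30,0,0,0.5,16,30]' 60; python3 -c "$S"
python3 -m inch '[0,0,0.2,4,30,0,0,0.3,8,30,0,0,0.4,10,30,0,0,0.4,10,30]' 60; python3 -c "$S"
python3 -m inch '[0,0,0.2,4,30,0,0,0.3,8,30,0,0,0.5,12,30,0,0,0.5,12.5,30,0,0,0.5,12.5,30]' 60; python3 -c "$S"
python3 - <<'E'
from h import *
j,K,E=cam("side");i,_,_=cam("top")
c=np.hstack([cv2.resize(i[130:230,175:242],(400,600)),cv2.resize(j[95:195,280:347],(400,600))]);cv2.imwrite("pics/f.png",c)
E
```

```text
t: 9.02
tool_pos: [0.6016, 0.1065, 0.075]
orientation: [0.907, 3.007, 0.0]
force: [2.0, -0.0, -0.8]
opening: 0.0581
gripper_force: 60.0
[-0.09168892 -0.20486166  0.00673231]
t: 9.35
tool_pos: [0.6015, 0.1065, 0.0753]
orientation: [0.645, 3.074, -0.0]
force: [1.2, 0.1, -0.9]
opening: 0.0576
gripper_force: 60.0
[-0.01717525 -0.27516529 -0.0251665 ]
t: 9.77
tool_pos: [0.6014, 0.1066, 0.0758]
orientation: [0.312, 3.126, -0.0]
force: [1.0, -0.2, -0.7]
opening: 0.0575
gripper_force: 60.0
[-0.01729642 -0.26551813 -0.05168853]
```

View pics/f.png

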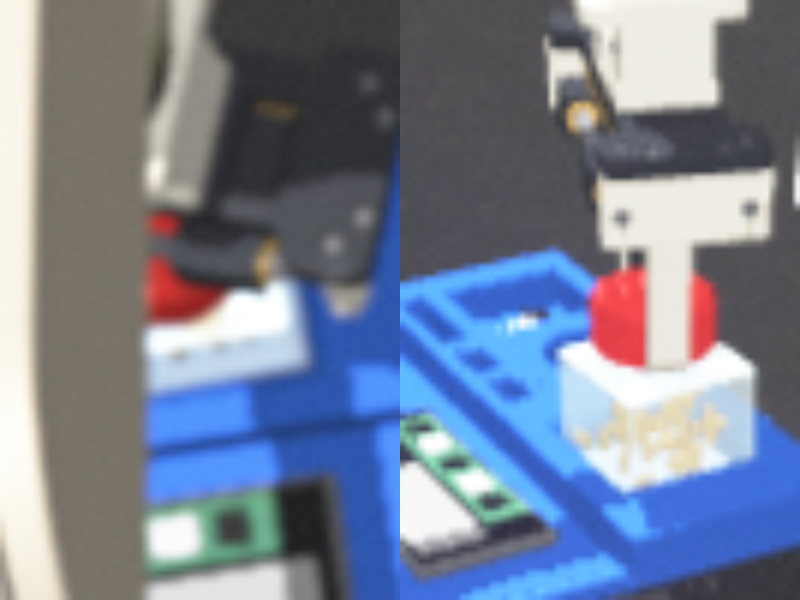

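The jar stands square in the well and the lid has turned about 71° (t ≈ 84). The torque has dropped to near zero. I lift slightly and check the load.

```bash
S='from h import *;s=robot.read_state();print(s["wrist_torque"])'
python3 -m inch '[0,0,0.5,0,30,0,0,1,0,30,0,0,2,0,30,0,0,3,0,30,0,0,3,0,30,0,0,3,0,30]' 60; python3 -c "$S"
```

```text
t: 10.37
tool_pos: [0.6014, 0.1067, 0.079]
orientation: [0.309, 3.126, 0.0]
force: [1.2, -0.2, -0.4]
opening: 0.0578
gripper_force: 60.0
[-0.03153472 -0.21106166 -0.0520977 ]
```

```bash

python3 -m inch '[0,0,2,0,30,0,0,5,0,30,0,0,8,0,30,0,0,12,0,30,0,0,16,0,30,0,0,19,0,30,0,0,21,0,30,0,0,22,0,30,0,0,22,0,30,0,0,22,0,30]' 60
python3 - <<'E'
from h import *
j,K,E=cam("side");i,_,_=cam("top")
c=np.hstack([cv2.resize(i[100:280,100:220],(400,600)),cv2.resize(j[95:195,280:347],(400,600))]);cv2.imwrite("pics/g.png",c)
E
```

```text
t: 11.2
tool_pos: [0.6012, 0.1067, 0.1007]
orientation: [-0.309, -3.126, 0.0]
force: [0.4, -0.8, -0.6]
opening: 0.0579
gripper_force: 60.0
```

View pics/g.png

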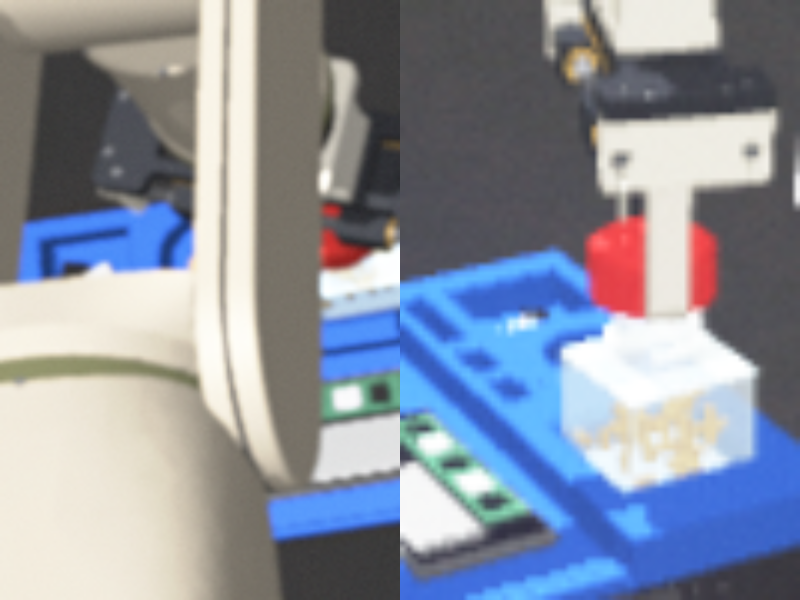

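The lid is clear of the neck, level in the gripper and held above it. The jar is unmoved in the well. I hand in.

```bash
python3 -c "
from h import *
print(job.close_job())"
```

```text
the job is handed in; nothing more can be done
None
```

I handed the job in at about 11 s: the red lid is unscrewed (t about 84°, estimated) and held level, about 7 mm above the jar's mouth by calculation. The jar is upright and seated in the well; the white-lid jar, phone and screwdriver were never touched.

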